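# Re-tube a heat lamp and close its guard

### The arm

A 6-joint arm with a two-finger parallel gripper is mounted at the origin on the work surface. World frame = base frame: x ahead of the robot, y to its left, z up, the work surface at z = 0. Lengths are in m, angles in degrees, forces in N, time in s.
With the tool pointing down it reaches from about 0.25 to 0.725 m from the base axis. Payload 9.7 kg.
Tool frame: the origin (TCP) lies on the centre line of the jaws, within the pads' length; the fingertips stand bot.nose_length ahead of it and the grasp point (between the pads) lies 11 mm behind it (bot.nose_length is the distance from the TCP to the fingertips, in m); z points along the fingers, y is the line along which they close (so a half turn about z gives the same grasp; the last joint's range is limited). The gripper opens to 85 mm and grips with 20 to 120 N. Pads are 22 mm wide; open, the fingers measure 114 mm over their backs; the gripper's body (76 mm by 85 mm) begins 54 mm behind the grasp point. The pads swing forward as they close: fully open they stand 13 mm farther back than shut.
Start: joints at [73.854, 4.979, 10.078, 95.1, 0, 90], TCP at [0.153, 0.528, 0.239] pointing down, gripper open.
Joint ranges: [-179.16, 179.16], [-48.56, 103.87], [-65.8, 70.77], [-126.05, 130.52], [-82.76, 87.17], [-180, 180]. Speed limits (degrees/s): [127.2, 127.2, 147.25, 180, 180, 180].

### API

Orientations are given as [roll, pitch, yaw] about the fixed x, y, z axes, in that order (R = Rz(yaw) Ry(pitch) Rx(roll)).
In Python, from workcell import bot gives the robot as it stands. The module is installed in compiled form; this text tells all that it offers.
- The arm moves only by the shell command python3 -m inch 'ROWS' [OPENING] [FORCE]. ROWS is JSON, a list of rows, each a list of 4 numbers: the shift along the world's x, y, z in cm, then the turn about the world's z in degrees. A call has exactly 8 rows; each row is the pose to reach, as a shift and turn from the pose commanded when the call began; what a row does not reach only later rows make up. A row lasts 1/8 s, in which the tool goes at most 62.5 mm and 10.7 degrees, less where a joint would pass 70% of its speed; a pose out of reach is approached as far as the arm can. A call with a gripper value outside its range is refused whole. OPENING is the finger opening in cm, from 0 to 8.54, set as the call begins (- or left out, the last holds). The fingers move at their own pace and stop on an object; FORCE is the grip in N (left out, the last holds). Time passes only in rows, so rows that repeat a pose let the fingers close, or fill a call up. It gives the time, the measured TCP pose, the force, the opening and the grip force at its end, in the units of the state.
- bot.get_obs(): the state, without advancing time (a new reading comes with each control period).
- bot.camera(name): name is "scene" or "top"; returns a dict with "img" (400x640x3 uint8, red, green, blue), "fovy" (degrees; the focal length in pixels is half the picture's height over the tangent of half this angle, whatever the lens; pixels are square), "cx", "cy" (the principal point, pixels), "R" (3x3) and "t" (3): a world point X has camera coordinates R X + t. Camera axes: x right, y down, z forward; pixel columns grow to the right and rows downward; lengths in m; the calibration is good to about 2 mm. A picture is of the moment at which its call begins. There is no depth.
- bot.job_done(): hands the job in; it is judged then, once.
Trained networks look in a picture, given as the dict that the camera call returned (one of the last four; its "shot" number tells which), for a name from the list of things; names that differ only in an ending like _2 or _b are one class to them, and where a whole thing is asked for, a point or a joint stands for the part that bears it (a point fixed in the world has none). Each returns a list of dicts, best first, with "score" (0 to 1); they miss things now and then, are a little off and sometimes report something else, mostly with a low value. They report only what shows in the picture. A call takes as long as a camera call. They do not tell look-alikes from the thing itself.
- bot.find_in(thing, picture): "point" ([column, row] in pixels, amid what is visible of it).
- bot.landmark_of(thing, picture): "point" ([column, row] in pixels: a listed point, or the origin of a listed thing).
The state is a dict: "time": time; "q": joint angles; "qd": joint speeds; "joint_efforts": joint torques, N m; "ee_pos": TCP position; "tcp_rot": TCP orientation; "wrist_force": force on the tool from outside, world axes, zero at the start; "torque": the same for the moment, N m; "opening": finger opening in m; "grasp_force": force on a finger pad.
Only numpy, scipy, OpenCV 4.12 (cv2) and the standard library are available. Lean on these libraries where they do the work, as an engineer would, in place of code of your own. Each camera call takes 0.05 s, during which the arm holds its last target. There are 200 camera calls.

### The job

Fit the new ruby heat tube into the lamp that lies face up on the bench: take it from its packing, press it straight down between the two bronze spring clips until both ends have snapped fully home in the holders, then swing the wire guard completely shut over it. Do not let the tube fall on the bench or on the floor, and leave the other things on the bench where they are.

Things in the scene. Friction and masses are not known exactly. Their poses are not given: they have to be found in the camera images.
- tube: New heat tube: ruby-red glass rod 14 mm thick, 150 mm long, with a white cap 17 mm thick and 26 mm long at each end, then a steel tip tapering at 45 degrees from 17 to 6 mm over the last 5.5 mm; 213 mm long overall, about 70 g, both ends alike. Origin at mid length on its axis, x along the tube. Starts lying level in the cradle; hold it by the middle of the glass.
- cradle: Cardboard packing cradle, fixed: base board 236 x 72 x 8 mm, two white saddles (60 mm wide, 16 mm long, 86 mm either side of the middle) that carry the tube by its caps, axis and saddle tops 42 mm above the bench, and an end wall beyond each tip. Between the saddles the tube is free all round, 27 mm above the board. Origin under its centre on the bench; x along the tube.
- lamp: Heat lamp, fixed to the bench face up: a grey and aluminium trough 265 mm long (y), 125 mm wide (x), rim 72 mm up. Origin under its centre on the bench, x towards the guard's hinge, z up. 88 mm either side of the middle stands a white ceramic holder 20 mm long: a slot 20 mm wide with a flared mouth, 70 mm up, for the tube's caps. Just outside each holder stands a spring clip.
- seat (a point): Point where the middle of the fitted tube lies: the lamp's centre, 55 mm above the bench. Axes as lamp; the fitted tube lies along y, its caps on the floors of the holder slots. Round the middle of the tube the trough is free: its floor is 41 mm below this point and at this height the side walls are 58 mm away.
- clip_l (a point): Nose of the bronze spring clip at the lamp's +y end: a leaf sprung outwards about its foot 40 mm lower, with a round nose 5 mm thick (this point is its centre, 106 mm from the lamp's middle, 60.5 mm above the bench) and a lip above that flares outwards, up to 72 mm. Pressed down, the tube's tips push each nose out by 3 mm, then it springs back over the tip and holds it; 10 to 20 N in all.
- clip_r (a point): Nose of the like spring clip at the lamp's -y end; before fitting, the two noses are 207 mm apart inside.
- guard (a joint): Angle of the wire guard in rad: 0 = shut, level over the trough 78 mm above the bench; 1.58 to 1.75 (its stop) = standing open. Its hinge runs along the lamp's y, 75 mm from the lamp's centre on the +x side, 78 mm above the bench. The hinge is stiff: the guard stays where it is left; 1 to 3 N at the handle moves it.
- guard_handle (a point): Middle of the guard's black handle: a round bar 10 mm thick, 104 mm long, parallel to the hinge and 170 mm from it, 35 mm beyond the guard's 5 mm edge wire on two wire arms 100 mm apart, free space between. With the guard shut it is 95 mm from the lamp's centre on the -x side, 78 mm above the bench. y along the bar, x from the bar towards the hinge.
- spent_tube: The old burnt-out tube, same shape as the new one but with blackened glass, lying in a low white tray. Leave it there. Origin on its axis at mid length.
- bottle: White water bottle with green cap, 68 mm across, 190 mm tall. Leave it. Origin under its centre.
- dish: Terracotta water dish, 90 mm across, 35 mm tall. Leave it. Origin under its centre.
- jar: White jar with a blue band, 64 mm across, 85 mm tall. Leave it. Origin under its centre.
- screwdriver: Screwdriver with yellow handle, 150 mm long. Leave it. Origin under its middle.
- thermometer: Yellow hand thermometer with a small display, 130 x 42 x 22 mm. Leave it. Origin under its centre.
- tongs: Steel feeding tongs with red grips, 215 mm long. Leave them. Origin under their middle.
- hide: Arched cork hide, 120 x 130 mm, 75 mm tall. Leave it. Origin under its centre.
There are look-alikes about, which are no part of the job. There is more than one size of the tube; the job needs the largest.

How it is judged:
By the outcome, as a careful person would: the job done as asked, in the order asked, and still so for the second after the job is handed in, with the robot touching nothing.
It also fails if it takes over 64 s, if anything falls off the work surface, if the arm or the gripper's body presses on something with over 40 N, if the wrist force passes 120 N, or if a joint passes its speed limit or range.

## Working session

There is one attempt and no reset: what is moved stays moved. The work goes in short steps, Python scripts to look and compute and a shell command to move; the robot and the scene stay as the last step left them, time stands still between calls to the robot, and variables do not carry over. Pictures are saved under pics/ and viewed, at most 10 in all, crops included, and the job is handed in when it is done.

```bash
mkdir -p pics
cat > h.py <<'E'
import numpy as np, cv2
from workcell import bot
def ray(p,px):
    f=200/np.tan(np.radians(p["fovy"])/2)
    R=np.array(p["R"]);t=np.array(p["t"])
    d=R.T@np.array([(px[0]-p["cx"])/f,(px[1]-p["cy"])/f,1]); return -R.T@t,d
def atz(p,px,z):
    o,d=ray(p,px); return o+d*(z-o[2])/d[2]
def tri(p1,a,p2,b):
    o1,d1=ray(p1,a);o2,d2=ray(p2,b)
    s=np.linalg.lstsq(np.c_[d1,-d2],o2-o1,rcond=None)[0]
    A=o1+s[0]*d1;B=o2+s[1]*d2
    return (A+B)/2,np.linalg.norm(A-B)
def save(p,n,crop=None,k=1):
    im=p["img"][...,::-1]
    if crop: im=im[crop[1]:crop[3],crop[0]:crop[2]]
    cv2.imwrite("pics/"+n+".png",cv2.resize(np.ascontiguousarray(im),None,fx=k,fy=k,interpolation=cv2.INTER_CUBIC))
E
python3 - <<'E'
from h import *
np.set_printoptions(precision=3,suppress=True)
s=bot.camera("scene");t=bot.camera("top")
save(s,"s0",None,1.25);save(t,"t0",None,1.25)
print(bot.nose_length, bot.get_obs()["tcp_rot"], -np.array(s["R"]).T@s["t"], -np.array(t["R"]).T@t["t"])
for n in ["tube","cradle","lamp","seat","clip_l","clip_r","guard_handle","spent_tube"]:
    for nm,p in (("s",s),("t",t)):
        print(n,nm,[(np.round(d["point"],1).tolist(),round(d["score"],2)) for d in bot.landmark_of(n,p)[:4]])
E
```

```text
0.008 [-179.932   -0.001  163.855] [0.871 0.565 0.969] [ 0.411 -0.017  1.375]
tube s [([295.3, 169.8], 0.79), ([202.4, 188.3], 0.46), ([360.7, 152.0], 0.43)]
tube t [([369.3, 202.3], 0.72), ([375.6, 292.0], 0.72), ([401.2, 113.7], 0.72)]
cradle s [([295.1, 179.1], 0.72)]
cradle t [([365.6, 200.3], 0.56)]
lamp s [([351.9, 264.2], 0.96)]
lamp t [([257.5, 210.4], 0.8)]
seat s [([354.8, 251.4], 0.88)]
seat t [([256.6, 206.0], 0.67)]
clip_l s [([339.6, 217.3], 0.54), ([376.8, 283.5], 0.53)]
clip_l t [([215.7, 205.0], 0.58), ([289.9, 208.1], 0.43), ([255.5, 207.8], 0.3)]
clip_r s [([339.6, 217.3], 0.54), ([376.8, 283.5], 0.53)]
clip_r t [([215.7, 205.0], 0.58), ([289.9, 208.1], 0.43), ([255.5, 207.8], 0.3)]
guard_handle s [([322.4, 220.9], 0.91)]
guard_handle t [([248.5, 156.9], 0.86)]
spent_tube s [([244.9, 261.1], 0.77)]
spent_tube t [([302.3, 121.6], 0.72)]
```

View pics/s0.png

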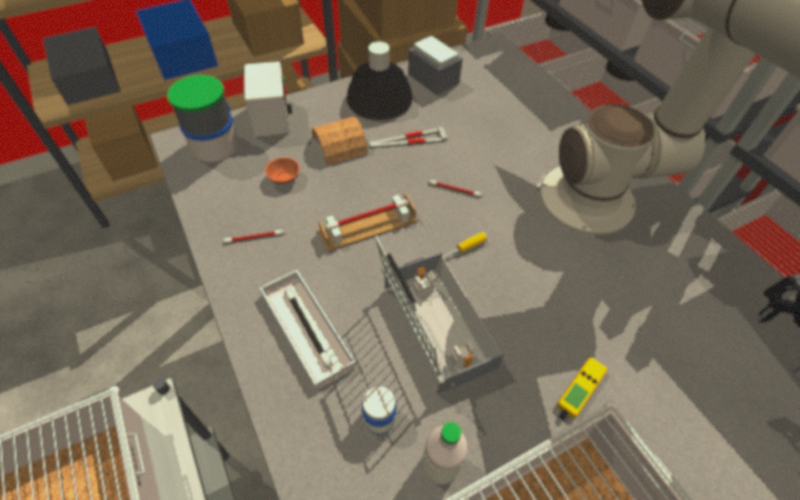

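View pics/t0.png

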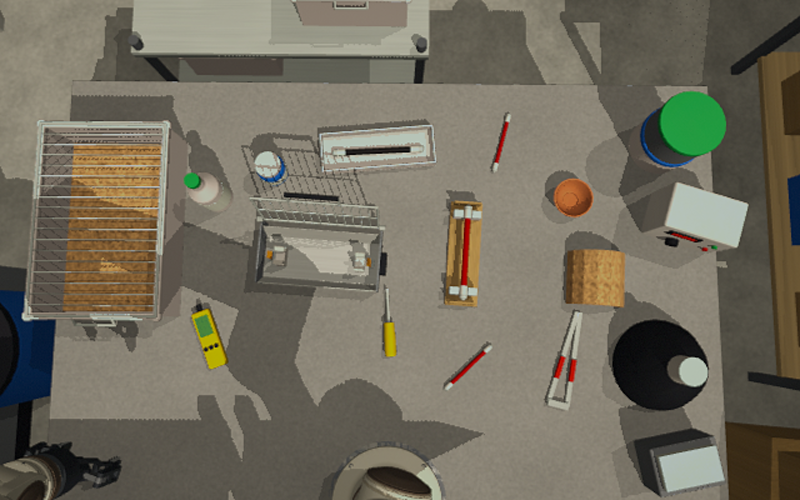

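Top view (640 scale) candidates for the tube: cradle tube at (369,202), a short red one at (375,292), a short red one at (401,114), and the blackened one at (302,122) in its tray. I choose the one in the cradle: it is longest, ruby, with white caps and in packing. The lamp is at (256,206), with its hinge on the far side and the guard standing open.

Run:
```python
from h import *
np.set_printoptions(precision=4,suppress=True)
s=bot.camera("scene");t=bot.camera("top")
im=np.vstack([cv2.resize(np.ascontiguousarray(t["img"][130:260,190:400]),None,fx=3.6,fy=3.6,interpolation=cv2.INTER_CUBIC)])
cv2.imwrite("pics/c1.png",im[...,::-1])
def red(p,box):
    x0,y0,x1,y1=box;h=cv2.cvtColor(np.ascontiguousarray(p["img"]),cv2.COLOR_RGB2HSV)
    m=(((h[...,0]<6)|(h[...,0]>172))&(h[...,1]>160)&(h[...,2]>60)).astype(np.uint8)
    k=np.zeros_like(m);k[y0:y1,x0:x1]=m[y0:y1,x0:x1]
    ys,xs=np.nonzero(k);pts=np.c_[xs,ys].astype(float);c=pts.mean(0);v=np.linalg.svd(pts-c,full_matrices=False)[2][0]
    u=(pts-c)@v;return c+v*u.min(),c+v*u.max(),len(xs)
a,b,n=red(t,(355,160,385,240));print("top red",a,b,n);A,B=atz(t,a,.042),atz(t,b,.042)
print(A,B,(A+B)/2,np.linalg.norm(A-B),np.degrees(np.arctan2(*(A-B)[[1,0]])))
a,b,n=red(s,(275,155,325,185));print("scene red",a,b,n);A,B=atz(s,a,.042),atz(s,b,.042)
print(A,B,(A+B)/2,np.linalg.norm(A-B))
L=lambda n,p:[d["point"] for d in bot.landmark_of(n,p)]
for n in ["seat","guard_handle","lamp","tube","cradle"]:
    try: print(n,*tri(s,L(n,s)[0],t,L(n,t)[0]))
    except Exception as e: print(n,e)
cs,ct=L("clip_l",s)[:2],L("clip_l",t)[:2]
for p,c in ((s,cs),(t,ct)):
    P=[atz(p,q,.0605) for q in c];print("clips",c,P,(P[0]+P[1])/2,np.linalg.norm(P[0]-P[1]))
```

```text
top red [373.5094 174.91  ] [370.3585 227.082 ] 212
[ 0.6193 -0.1742  0.042 ] [ 0.474  -0.1647  0.042 ] [ 0.5466 -0.1695  0.042 ] 0.14562265409504546 -3.736761188630644
scene red [315.1256 164.4039] [274.6823 176.9781] 101
[ 0.4751 -0.1657  0.042 ] [ 0.6047 -0.1753  0.042 ] [ 0.5399 -0.1705  0.042 ] 0.12997528569313815
seat [0.5316 0.1563 0.0553] 0.004585502566126584
guard_handle [0.6264 0.1444 0.2527] 0.0008659214129113118
lamp [ 0.5722  0.2563 -0.6462] 0.06217986105042869
tube [ 0.5456 -0.1618  0.058 ] 9.884386463284076e-05
cradle [ 0.5489 -0.1632  0.0171] 0.009368777564774226Traceback (most recent call last):
  File "<stdin>", line 22, in <module>
IndexError: list index out of range
```

View pics/c1.png

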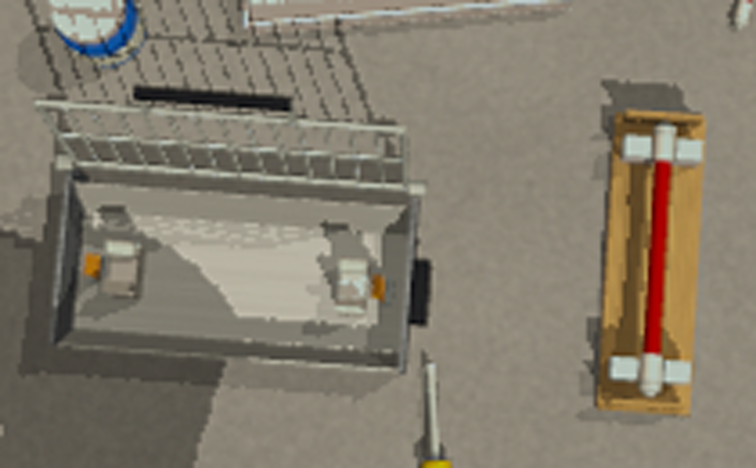

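The crop confirms the tube: long ruby glass with white caps on both saddles, ends at about (374,165) and (370,238). In the lamp, the bronze clips are at about (215,203) and (295,210), and the trough is empty.

```bash
python3 - <<'E'
from h import *
np.set_printoptions(precision=4,suppress=True)
t=bot.camera("top");s=bot.camera("scene")
c=lambda X,Y:((X+.5)/3.6-.5+190,(Y+.5)/3.6-.5+130)
def show(n,a,b,z):
    A,B=atz(t,c(*a),z),atz(t,c(*b),z);d=A-B
    print(n,A,B,"mid",(A+B)/2,"len",np.linalg.norm(d),"yaw",np.degrees(np.arctan2(-d[0],d[1])))
show("clips",(92,265),(378,288),.066)
show("holders",(121,268),(352,281),.07)
show("rimfar",(68,170),(415,195),.072);show("rimnear",(57,345),(404,370),.072)
show("tubetips",(665,126),(650,395),.042)
h=cv2.cvtColor(np.ascontiguousarray(t["img"]),cv2.COLOR_RGB2HSV)
m=((h[...,0]>8)&(h[...,0]<22)&(h[...,1]>150)&(h[...,2]>90)).astype(np.uint8)
m[:185]=0;m[230:]=0;m[:,:205]=0;m[:,305:]=0
n,l,st,ce=cv2.connectedComponentsWithStats(m)
print([(ce[i],st[i,4],atz(t,ce[i],.066)) for i in range(1,n)])
for k in ("clip_l","seat"):
  for nm,p in (("s",s),("t",t)):
    print(k,nm,[(d["point"],atz(p,d["point"],.0605 if k!="seat" else .055)) for d in bot.landmark_of(k,p)[:2]])
E
python3 -m inch '[[2,-4,0,-8],[4,-8,0,-18],[7,-13,0,-28],[10,-18,0,-38],[13,-23,0,-48],[16,-28,0,-58],[18.5,-33,0,-68],[21,-38,0,-78]]' 8
```

```text
clips [0.5345 0.2589 0.066 ] [0.5187 0.0432 0.066 ] mid [0.5266 0.1511 0.066 ] len 0.2163258562940481 yaw -4.191812640692533
holders [0.532  0.2362 0.07  ] [0.5235 0.0626 0.07  ] mid [0.5277 0.1494 0.07  ] len 0.1738664340794131 yaw -2.811718530761678
rimfar [0.6058 0.278  0.072 ] [0.5888 0.0159 0.072 ] mid [0.5973 0.1469 0.072 ] len 0.26264530649664425 yaw -3.7211912561663767
rimnear [0.4738 0.2819 0.072 ] [0.457  0.0227 0.072 ] mid [0.4654 0.1523 0.072 ] len 0.2597182500019627 yaw -3.707445216862672
tubetips [ 0.6483 -0.1768  0.042 ] [ 0.4403 -0.1641  0.042 ] mid [ 0.5443 -0.1705  0.042 ] len 0.20841079214893973 yaw -93.47903844486244
[(array([215.3913, 203.3478]), np.int32(23), array([0.5342, 0.2584, 0.066 ])), (array([294.8333, 209.7222]), np.int32(18), array([0.5184, 0.0426, 0.066 ]))]
clip_l s [([375.3, 286.8], array([0.5355, 0.2631, 0.0605])), ([335.7, 218.6], array([0.5236, 0.0467, 0.0605]))]
clip_l t [([211.8, 204.8], array([0.5307, 0.2692, 0.0605])), ([289.9, 208.9], array([0.521 , 0.0564, 0.0605]))]
seat s [([357.5, 249.1], array([0.5178, 0.1518, 0.055 ])), ([319.3, 219.3], array([0.5621, 0.0254, 0.055 ]))]
seat t [([255.7, 204.8], array([0.5321, 0.1504, 0.055 ]))]
time: 2.9
ee_pos: [0.3635, 0.1466, 0.2395]
tcp_rot: [180.0, -0.0, 85.5]
wrist_force: [0.6, 0.5, -0.2]
opening: 0.08
grasp_force: 0.0
```

```bash
python3 -m inch '[[2,-4,0,-10],[4,-8,0,-20],[7,-13,0,-30],[10,-18,0,-40],[13,-23,-1,-50],[16,-28,-3,-60],[18.2,-31.8,-5,-70],[18.2,-31.8,-8,-80]]'
python3 -m inch '[[0,0,-2,-9.4],[0,0,-4,-9.4],[0,0,-5,-9.4],[0,0,-5,-9.4],[0,0,-5,-9.4],[0,0,-5,-9.4],[0,0,-5,-9.4],[0,0,-5,-9.4]]'
python3 - <<'E'
from h import *
t=bot.camera("top");s=bot.camera("scene")
a=cv2.resize(np.ascontiguousarray(t["img"][150:250,320:420]),None,fx=4,fy=4,interpolation=2)
b=cv2.resize(np.ascontiguousarray(s["img"][120:220,240:340]),None,fx=4,fy=4,interpolation=2)
cv2.imwrite("pics/c2.png",np.hstack([a,b])[...,::-1])
E
```

```text
time: 3.9
ee_pos: [0.546, -0.1724, 0.1581]
tcp_rot: [180.0, -0.0, 5.4]
wrist_force: [-0.0, 1.4, -0.1]
opening: 0.08
grasp_force: 0.0
time: 4.9
ee_pos: [0.545, -0.1697, 0.1095]
tcp_rot: [180.0, -0.0, -3.5]
wrist_force: [0.0, 0.3, 0.5]
opening: 0.0803
grasp_force: 0.0
```

View pics/c2.png

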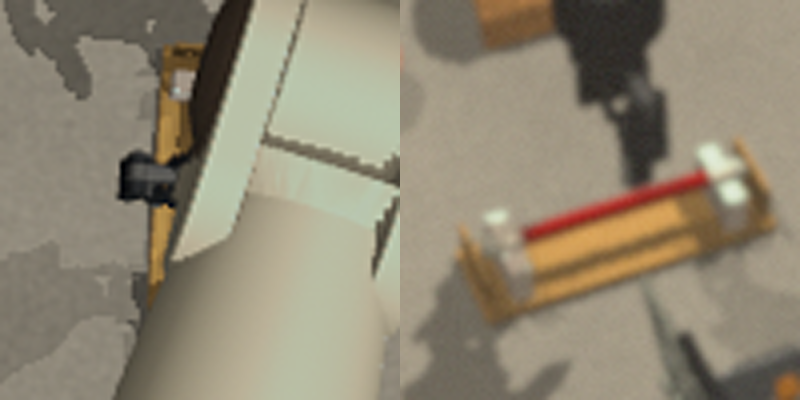

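The scene picture (right half) shows the gripper over the middle of the red glass, clear of the saddles. Descend and grip.

```bash
python3 -m inch '[[0,0,-2,0],[0,0,-4,0],[0,0,-6,0],[0,0,-7.2,0],[0,0,-7.7,0],[0,0,-7.7,0],[0,0,-7.7,0],[0,0,-7.7,0]]' 5
python3 -m inch '[[0,0,0,0],[0,0,0,0],[0,0,0,0],[0,0,0,0],[0,0,0,0],[0,0,0,0],[0,0,0,0],[0,0,0,0]]' 0.8 60
```

```text
time: 6.0
ee_pos: [0.5453, -0.1698, 0.0329]
tcp_rot: [180.0, -0.1, -3.5]
wrist_force: [0.4, 0.3, 0.3]
opening: 0.0502
grasp_force: 0.0
time: 7.0
ee_pos: [0.545, -0.1696, 0.0325]
tcp_rot: [-180.0, -0.0, -3.5]
wrist_force: [-1.6, 2.7, 4.8]
opening: 0.0121
grasp_force: 58.6
```

```bash
python3 -m inch '[[0,0,0.5,0],[0,0,1.5,0],[0,0,3,0],[0,0,5,0],[0,0,7,0],[-1,0,9,0],[-3,0,11,0],[-5,0,13,0]]'
python3 -m inch '[[0,1,0,9],[0,3,0,19],[0,6,0,29],[0,9,0,39],[0,12,0,49],[0,15,0,59],[0,18,0,69],[0,20,0,79]]'
python3 -m inch '[[0.5,2,0,8],[1,5,0,10.7],[2,8,0,10.7],[3,10.5,0,10.7],[3.3,12.1,0,10.7],[3.3,12.1,0,10.7],[3.3,12.1,-2,10.7],[3.3,12.1,-3,10.7]]'
```

```text
time: 8.0
ee_pos: [0.4938, -0.1696, 0.1637]
tcp_rot: [180.0, -0.0, -3.5]
wrist_force: [-0.2, -0.7, -0.5]
opening: 0.0117
grasp_force: 58.4
time: 9.0
ee_pos: [0.4943, 0.0313, 0.1632]
tcp_rot: [180.0, -0.0, 75.8]
wrist_force: [0.1, -0.3, 0.0]
opening: 0.0116
grasp_force: 58.4
time: 10.0
ee_pos: [0.5273, 0.1504, 0.1316]
tcp_rot: [-179.9, 0.0, 86.1]
wrist_force: [0.8, 0.5, -1.0]
opening: 0.0118
grasp_force: 58.5
```

Run:
```python
from h import *
t=bot.camera("top");s=bot.camera("scene")
a=cv2.resize(np.ascontiguousarray(t["img"][150:250,200:320]),None,fx=3.3,fy=3.3,interpolation=2)
b=cv2.resize(np.ascontiguousarray(s["img"][180:330,290:410]),None,fx=3.3,fy=3.3,interpolation=2)
a=np.vstack([a,np.zeros((len(b)-len(a),a.shape[1],3),np.uint8)])
cv2.imwrite("pics/c3.png",np.hstack([a,b])[...,::-1])
for n in ["tube","clip_l","seat","guard_handle"]:
  for nm,p in (("s",s),("t",t)):
    print(n,nm,[(np.round(d["point"],1).tolist(),round(d["score"],2)) for d in bot.landmark_of(n,p)[:3]])
```

```text
tube s [([359.3, 232.1], 0.71), ([198.9, 190.7], 0.44)]
tube t [([249.9, 202.2], 0.74), ([401.9, 113.1], 0.69), ([376.3, 290.5], 0.64)]
clip_l s [([340.3, 217.4], 0.6), ([378.1, 286.8], 0.45)]
clip_l t [([300.5, 125.0], 0.62), ([250.3, 201.4], 0.6), ([293.4, 208.6], 0.38)]
seat s [([304.2, 335.7], 0.59), ([352.8, 250.5], 0.57)]
seat t [([254.9, 208.6], 0.63)]
guard_handle s [([320.3, 222.0], 0.89)]
guard_handle t [([247.3, 154.4], 0.87)]
```

View pics/c3.png

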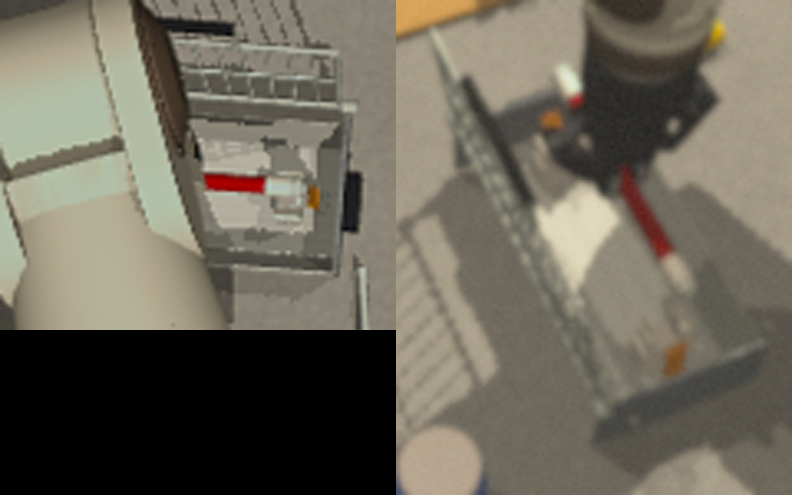

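Run:
```python
from h import *
np.set_printoptions(precision=4,suppress=True)
t=bot.camera("top");s=bot.camera("scene");o=bot.get_obs();print(o["ee_pos"],o["tcp_rot"])
def hsv(p): return cv2.cvtColor(np.ascontiguousarray(p["img"]),cv2.COLOR_RGB2HSV)
def blobs(p,box,kind):
    h=hsv(p);H,S,V=[h[...,i].astype(int) for i in range(3)]
    m=((H<6)|(H>172))&(S>140)&(V>50) if kind=="r" else (H>8)&(H<22)&(S>140)&(V>80)
    k=np.zeros(m.shape,np.uint8);x0,y0,x1,y1=box;k[y0:y1,x0:x1]=m[y0:y1,x0:x1]
    n,l,st,ce=cv2.connectedComponentsWithStats(k,connectivity=8)
    return [(ce[i],st[i].tolist()) for i in range(1,n) if st[i,4]>4]
print("t red",blobs(t,(250,195,300,215),"r"));print("t br",blobs(t,(280,195,300,220),"b"))
print("s red",blobs(s,(325,190,400,280),"r"));print("s br",blobs(s,(325,200,400,300),"b"))
tip,a=tri(s,(379,268.5),s,(379,268.5)) if 0 else (None,None)
print("t right tip",atz(t,(293.3,206.7),.142),"boundary",atz(t,(200+266/3.3,150+185/3.3),.142))
for n,q in (("near tip",(379,268.5)),("near bd",(373.6,258.2)),("far tip",(339.7,201.2)),("far bd",(344.8,210.3))): print("s",n,atz(s,q,.142))
for n,q in (("near clip",(374.8,288.5)),("far clip",(337,216))): print("s",n,atz(s,q,.066))
```

```text
[0.528  0.1513 0.1325] [179.9822  -0.0049  86.1594]
t red [(array([270.1687, 204.6867]), [261, 202, 19, 6, 83])]
t br [(array([294.8182, 209.5909]), [293, 206, 4, 8, 22])]
s red [(array([344.3333, 210.3333]), [343, 209, 4, 4, 12]), (array([364.5644, 244.4455]), [358, 231, 15, 26, 101])]
s br [(array([336.7727, 215.9545]), [334, 214, 6, 5, 22]), (array([373.875 , 288.4375]), [372, 285, 5, 8, 32])]
t right tip [0.5199 0.0432 0.142 ] boundary [0.5213 0.0757 0.142 ]
s near tip [0.5341 0.2563 0.142 ]
s near bd [0.5309 0.2285 0.142 ]
s far tip [0.5198 0.0513 0.142 ]
s far bd [0.5224 0.0816 0.142 ]
s near clip [0.541  0.2681 0.066 ]
s far clip [0.5184 0.044  0.066 ]
```

```bash
python3 -m inch '[[0,0,-1,0],[0,0,-2.5,0],[0,0,-4,0],[0,0,-5,0],[0,0,-5.7,0],[0,0,-6,0],[0,0,-6.2,0],[0,0,-6.2,0]]' 0.8 90
python3 - <<'E'
from h import *
t=bot.camera("top");s=bot.camera("scene");print(bot.get_obs()["wrist_force"],bot.get_obs()["torque"])
a=cv2.resize(np.ascontiguousarray(t["img"][185:235,250:310]),None,fx=6.5,fy=6.5,interpolation=2)
b=cv2.resize(np.ascontiguousarray(s["img"][195:315,320:400]),None,fx=4.8,fy=4.8,interpolation=2)
a=np.vstack([a,np.zeros((len(b)-len(a),a.shape[1],3),np.uint8)])
cv2.imwrite("pics/c4.png",np.hstack([a,b])[...,::-1])
E
```

```text
time: 11.6
ee_pos: [0.5281, 0.1513, 0.0705]
tcp_rot: [180.0, -0.0, 86.2]
wrist_force: [0.3, -0.0, -0.3]
opening: 0.0115
grasp_force: 87.7
[ 0.52366454 -0.77489527 -0.50384429] [-0.01069599  0.02054092  0.00314039]
```

View pics/c4.png

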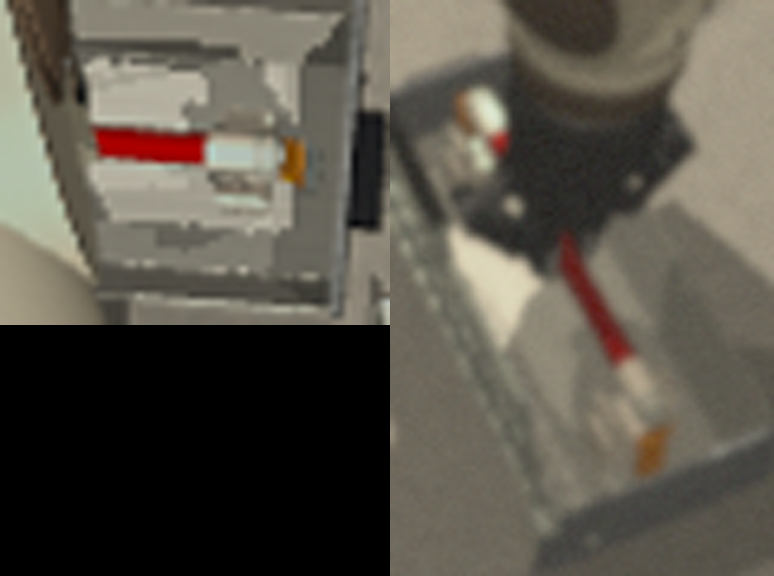

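The top half shows the right cap above its holder with the tip reaching the bronze clip, the tube axis maybe a little to the far side (tip row 152, clip row 161). I'll check that numerically.

Run:
```python
from h import *
np.set_printoptions(precision=4,suppress=True)
t=bot.camera("top");s=bot.camera("scene");o=bot.get_obs();e=np.array(o["ee_pos"]);yaw=np.radians(o["tcp_rot"][2])
ax=np.array([np.cos(yaw),np.sin(yaw),0]);nn=np.array([-ax[1],ax[0],0])*-1 # nn ~ +x
print(e,ax,nn)
def mask(p,kind,box):
    h=cv2.cvtColor(np.ascontiguousarray(p["img"]),cv2.COLOR_RGB2HSV);H,S,V=[h[...,i].astype(int) for i in range(3)]
    m={"r":((H<6)|(H>172))&(S>140)&(V>50),"b":(H>8)&(H<22)&(S>140)&(V>80),"w":(S<40)&(V>185)}[kind]
    ys,xs=np.nonzero(m);k=(xs>=box[0])&(xs<box[2])&(ys>=box[1])&(ys<box[3]);return np.c_[xs,ys][k].astype(float)
za=e[2]+.0095
for nm,p,rb,bs in (("t",t,(262,195,300,220),[(290,195,300,220)]),("s",s,(350,225,385,275),[(325,205,345,225),(365,280,385,300)])):
    q=np.array([atz(p,x,za) for x in mask(p,"r",rb)])-e
    print(nm,"tube lateral",np.mean(q@nn),"along range",(q@ax).min(),(q@ax).max(), "slope deg",np.degrees(np.polyfit(q@ax,q@nn,1)[0]))
    for b in bs:
        px=mask(p,"b",b)
        for z in (.060,.066): 
            c=np.array([atz(p,x,z) for x in px])-e;print("  clip z",z,"lat",(c@nn).mean(),"range",(c@nn).min(),(c@nn).max(),"along",(c@ax).mean(),(c@ax).min(),(c@ax).max())
```

```text
[0.528  0.1513 0.0705] [0.0671 0.9977 0.    ] [ 0.9977 -0.0671 -0.    ]
t tube lateral -0.00033542813975627705 along range -0.07198242566060167 -0.026259090965759214 slope deg 0.37140220534271917
  clip z 0.06 lat -0.0009335149889169928 range -0.008187113765114865 0.008162544885547424 along -0.10876214377793725 -0.11244898787951689 -0.10408591853891934
  clip z 0.066 lat -0.0014091760018706434 range -0.008629685573025814 0.007645389795025756 along -0.10906811679490917 -0.11273814238416115 -0.10441322339137514
s tube lateral -0.00021504353407723103 along range -0.002977051108058926 0.0700360716290556 slope deg 2.5014397274650473Traceback (most recent call last):
  File "<stdin>", line 17, in <module>
ValueError: operands could not be broadcast together with shapes (0,) (3,)
```

```bash
python3 -m inch '[[-0.05,0,0,0],[-0.05,0,-0.2,0],[-0.05,0,-0.4,0],[-0.05,0,-0.6,0],[-0.05,0,-0.8,0],[-0.05,0,-0.9,0],[-0.05,0,-1,0],[-0.05,0,-1,0]]'
python3 - <<'E'
from h import bot
o=bot.get_obs();print(o["wrist_force"],o["torque"],o["ee_pos"])
E
```

```text
time: 12.8
ee_pos: [0.5274, 0.1513, 0.0602]
tcp_rot: [180.0, 0.0, 86.2]
wrist_force: [-0.6, 0.6, -0.5]
opening: 0.0115
grasp_force: 87.7
[-0.59800959  0.61809766 -0.46621296] [-0.00676487  0.00937843  0.02910844] [0.52744756 0.15129516 0.06024729]
```

```bash
python3 -m inch '[[0,0,-0.1,0],[0,0,-0.2,0],[0,0,-0.3,0],[0,0,-0.4,0],[0,0,-0.5,0],[0,0,-0.6,0],[0,0,-0.6,0],[0,0,-0.6,0]]'
python3 -m inch '[[0,0,-0.1,0],[0,0,-0.2,0],[0,0,-0.3,0],[0,0,-0.4,0],[0,0,-0.5,0],[0,0,-0.6,0],[0,0,-0.6,0],[0,0,-0.6,0]]'
python3 - <<'E'
from h import bot
o=bot.get_obs();print(o["wrist_force"],o["torque"],o["ee_pos"])
E
```

```text
time: 13.8
ee_pos: [0.5278, 0.1515, 0.0547]
tcp_rot: [179.9, -0.0, 86.2]
wrist_force: [0.2, 0.8, 5.1]
opening: 0.011
grasp_force: 88.5
time: 14.8
ee_pos: [0.5271, 0.1509, 0.0476]
tcp_rot: [-179.9, 0.1, 86.1]
wrist_force: [0.9, -4.6, -1.4]
opening: 0.011
grasp_force: 88.0
[ 0.87693618 -4.58514056 -1.36795358] [-0.7488064  -0.16537329 -0.02503081] [0.52707924 0.15092357 0.04759694]
```

```bash
python3 -m inch '[[0,0,-0.05,0],[0,0,-0.1,0],[0,0,-0.15,0],[0,0,-0.2,0],[0,0,-0.25,0],[0,0,-0.3,0],[0,0,-0.3,0],[0,0,-0.3,0]]'
python3 - <<'E'
from h import bot
o=bot.get_obs();print(o["wrist_force"],o["torque"],o["ee_pos"])
E
```

```text
time: 15.8
ee_pos: [0.5273, 0.1514, 0.0456]
tcp_rot: [-180.0, -0.0, 86.2]
wrist_force: [-4.8, -0.3, 3.8]
opening: 0.011
grasp_force: 88.3
[-4.7537026  -0.27079087  3.76591495] [-0.25704016  1.10154204  0.13535365] [0.52729883 0.15142318 0.04558599]
```

```bash
python3 -m inch '[[0,0,-0.05,0],[0,0,-0.1,0],[0,0,-0.15,0],[0,0,-0.2,0],[0,0,-0.25,0],[0,0,-0.3,0],[0,0,-0.3,0],[0,0,-0.3,0]]'
python3 - <<'E'
from h import bot
o=bot.get_obs();print(o["wrist_force"],o["torque"],o["ee_pos"])
E
```

```text
time: 16.8
ee_pos: [0.5275, 0.1515, 0.0454]
tcp_rot: [179.9, -0.1, 86.2]
wrist_force: [-15.0, -4.3, 25.9]
opening: 0.011
grasp_force: 91.1
[-14.96309385  -4.29075875  25.86462354] [-0.72889466  3.00448518  0.05065579] [0.5274577  0.15146944 0.04539195]
```

It bottomed at the seated height: z stays at 0.0454 while the force rises to 26 N. Now relieve, release, rise and look.

```bash
python3 -m inch '[[0,0,0.15,0],[0,0,0.3,0],[0,0,0.3,0],[0,0,0.3,0],[0,0,0.3,0],[0,0,0.3,0],[0,0,0.3,0],[0,0,0.3,0]]' 4
python3 -m inch '[[0,0,1,0],[0,0,3,0],[0,0,6,0],[0,0,9,0],[-3,0,11,0],[-8,0,13,0],[-13,0,14,0],[-18,0,14,0]]'
python3 - <<'E'
from h import *
np.set_printoptions(precision=4,suppress=True)
t=bot.camera("top");s=bot.camera("scene")
print(bot.get_obs()["ee_pos"])
a=cv2.resize(np.ascontiguousarray(t["img"][145:245,200:320]),None,fx=3.3,fy=3.3,interpolation=2)
b=cv2.resize(np.ascontiguousarray(s["img"][180:330,290:410]),None,fx=3.3,fy=3.3,interpolation=2)
a=np.vstack([a,np.zeros((len(b)-len(a),a.shape[1],3),np.uint8)])
cv2.imwrite("pics/c5.png",np.hstack([a,b])[...,::-1])
h=lambda p:bot.landmark_of("guard_handle",p)
hs,ht=h(s),h(t);print(hs[:1],ht[:1],tri(s,hs[0]["point"],t,ht[0]["point"]))
E
```

```text
time: 17.8
ee_pos: [0.5274, 0.1513, 0.0453]
tcp_rot: [-180.0, 0.0, 86.2]
wrist_force: [-0.6, -0.1, -0.7]
opening: 0.0401
grasp_force: 0.0
time: 18.8
ee_pos: [0.3463, 0.1513, 0.1869]
tcp_rot: [179.9, -0.1, 86.1]
wrist_force: [-0.5, 1.4, 0.1]
opening: 0.04
grasp_force: 0.0
[0.3445 0.1511 0.187 ]
[{'point': [317.4, 220.1], 'score': 0.97}] [{'point': [246.9, 155.5], 'score': 0.72}] (array([0.6322, 0.1462, 0.2563]), np.float64(0.0063537084143777765))
```

View pics/c5.png

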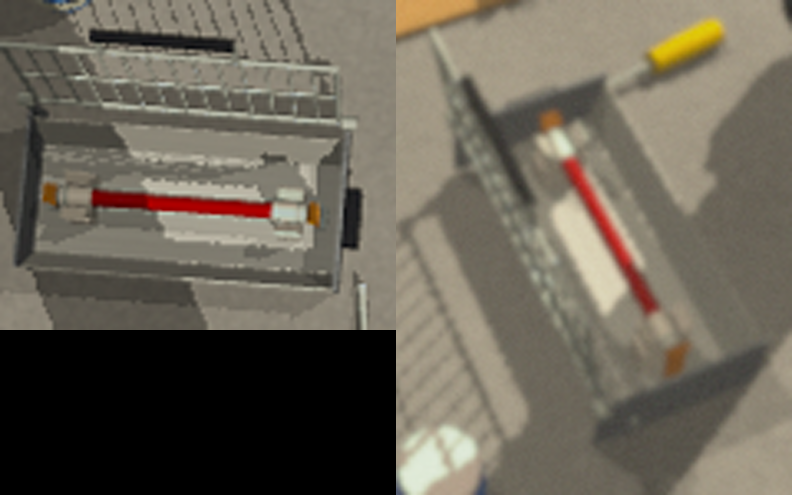

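Both ends lie inside the bronze clips: top crop (50,193) and (313,213), caps down in the holder slots, glass level in both views. Now the guard handle, in black at about (249,157) top and (321,222) scene.

```bash
python3 - <<'E'
from h import *
np.set_printoptions(precision=4,suppress=True)
t=bot.camera("top");s=bot.camera("scene")
a,b=(249.1,157.4),(321.5,222.1)
print(tri(s,b,t,a)); 
for z in (.24,.246,.252): print(z,atz(t,a,z),atz(s,b,z))
C=np.array([.6023,.1463,.078]);u=np.array([.9978,-.067,0])
f=200/np.tan(np.radians(t["fovy"])/2)
for th in (1.58,1.62,1.66,1.7,1.75):
    X=C-u*.17*np.cos(th)+[0,0,.17*np.sin(th)]
    o=[]
    for p in (t,s):
        c=np.array(p["R"])@X+p["t"];ff=200/np.tan(np.radians(p["fovy"])/2);o.append([c[0]/c[2]*ff+p["cx"],c[1]/c[2]*ff+p["cy"]])
    print(th,X,np.array(o))
E
python3 -m inch '[[0,0,3,0],[0,0,7,0],[0,0,11,0],[2,0,14,0],[6,0,14,0],[11,0,14,0],[16,0,14,0],[20,0,14,0]]' 4.5
```

```text
(array([0.6264, 0.1451, 0.2446]), np.float64(0.0023704831226775483))
0.24 [0.6282 0.145  0.24  ] [0.6239 0.1431 0.24  ]
0.246 [0.6271 0.1442 0.246 ] [0.6259 0.1466 0.246 ]
0.252 [0.626  0.1433 0.252 ] [0.628  0.1501 0.252 ]
1.58 [0.6039 0.1462 0.248 ] [[247.9037 166.9457]
 [330.5404 217.5504]]
1.62 [0.6106 0.1457 0.2478] [[248.1754 164.1235]
 [327.651  218.6336]]
1.66 [0.6174 0.1453 0.2473] [[248.4622 161.3323]
 [324.7527 219.7902]]
1.7 [0.6242 0.1448 0.2466] [[248.7634 158.5786]
 [321.8521 221.0178]]
1.75 [0.6325 0.1443 0.2453] [[249.1591 155.1985]
 [318.2339 222.6481]]
time: 20.1
ee_pos: [0.5503, 0.1508, 0.3238]
tcp_rot: [-179.9, 0.0, 86.1]
wrist_force: [-0.0, -0.1, -0.1]
opening: 0.0448
grasp_force: 0.0
```

```bash
python3 -m inch '[[4,-0.3,0,0],[7.9,-0.6,0,0],[7.9,-0.6,-1,0],[7.9,-0.6,-3,0],[7.9,-0.6,-5,0],[7.9,-0.6,-7,0],[7.9,-0.6,-8.5,0],[7.9,-0.6,-9,0]]'
python3 -m inch '[[0,0,0,0],[0,0,0,0],[0,0,0,0],[0,0,0,0],[0,0,0,0],[0,0,0,0],[0,0,0,0],[0,0,0,0]]' 0.3 25
```

```text
time: 21.1
ee_pos: [0.6259, 0.145, 0.2339]
tcp_rot: [-179.9, 0.0, 86.1]
wrist_force: [0.3, -0.5, 0.6]
opening: 0.0452
grasp_force: 0.0
time: 22.1
ee_pos: [0.6267, 0.1453, 0.2361]
tcp_rot: [179.9, -0.0, 86.2]
wrist_force: [-0.3, -0.6, 5.7]
opening: 0.0087
grasp_force: 24.8
```

```bash
python3 -m inch '[[-1.2,0.08,0.12,0],[-2.4,0.16,0.15,0],[-3.6,0.24,0.1,0],[-4.8,0.32,-0.04,0],[-6,0.4,-0.26,0],[-7.15,0.48,-0.57,0],[-8.3,0.56,-0.95,0],[-9.4,0.63,-1.42,0]]'
python3 - <<'E'
from h import bot
o=bot.get_obs();print(o["wrist_force"],o["torque"],o["ee_pos"])
E
```

```text
time: 23.1
ee_pos: [0.5315, 0.1518, 0.2205]
tcp_rot: [-180.0, -0.0, 86.2]
wrist_force: [-1.0, 1.1, 5.8]
opening: 0.0088
grasp_force: 26.1
[-0.95637985  1.1127831   5.77938404] [ 0.15712275 -0.06345358 -0.01045197] [0.53146177 0.15178347 0.22049746]
```

```bash
python3 -m inch '[[-1.08,0.07,-0.55,0],[-2.1,0.14,-1.17,0],[-3.1,0.21,-1.86,0],[-4.03,0.27,-2.62,0],[-4.9,0.33,-3.45,0],[-5.73,0.38,-4.33,0],[-6.48,0.43,-5.27,0],[-7.17,0.48,-6.27,0]]'
python3 -m inch '[[-0.6,0.04,-1.04,0],[-1.15,0.08,-2.12,0],[-1.6,0.11,-3.24,0],[-1.98,0.13,-4.38,0],[-2.28,0.15,-5.55,0],[-2.5,0.17,-6.74,0],[-2.6,0.17,-7.95,0],[-2.65,0.17,-9.16,0]]'
python3 - <<'E'
from h import bot
o=bot.get_obs();print(o["wrist_force"],o["torque"],o["ee_pos"])
E
```

```text
time: 24.1
ee_pos: [0.4603, 0.1565, 0.1577]
tcp_rot: [180.0, -0.0, 86.2]
wrist_force: [3.0, 3.0, 0.9]
opening: 0.0091
grasp_force: 26.3
time: 25.1
ee_pos: [0.4328, 0.1583, 0.0654]
tcp_rot: [-179.8, -0.0, 86.2]
wrist_force: [-5.4, 6.1, 1.9]
opening: 0.0086
grasp_force: 27.9
[-5.43463746  6.13303709  1.88239282] [ 1.16489972  0.79954917 -0.02265397] [0.43282765 0.15830349 0.06541051]
```

```bash
python3 -m inch '[[0,0,-0.1,0],[0,0,-0.2,0],[0,0,-0.3,0],[0,0,-0.4,0],[0,0,-0.4,0],[0,0,-0.4,0],[0,0,-0.4,0],[0,0,-0.4,0]]'
python3 - <<'E'
from h import bot
o=bot.get_obs();print(o["wrist_force"],o["torque"],o["ee_pos"])
E
```

```text
time: 26.1
ee_pos: [0.4328, 0.1583, 0.0619]
tcp_rot: [-179.8, -0.0, 86.2]
wrist_force: [-7.1, 5.7, 3.9]
opening: 0.0088
grasp_force: 28.1
[-7.06605111  5.66076938  3.90560374] [ 1.09781482  1.37173339 -0.05729614] [0.43276964 0.15833643 0.06191595]
```

```bash
python3 -m inch '[[0,0,-0.1,0],[0,0,-0.2,0],[0,0,-0.3,0],[0,0,-0.4,0],[0,0,-0.5,0],[0,0,-0.5,0],[0,0,-0.5,0],[0,0,-0.5,0]]'
python3 - <<'E'
from h import *
np.set_printoptions(precision=4,suppress=True)
o=bot.get_obs();print(o["wrist_force"],o["torque"],o["ee_pos"])
t=bot.camera("top");s=bot.camera("scene")
a=cv2.resize(np.ascontiguousarray(t["img"][145:245,200:320]),None,fx=3.3,fy=3.3,interpolation=2)
b=cv2.resize(np.ascontiguousarray(s["img"][180:330,290:410]),None,fx=3.3,fy=3.3,interpolation=2)
a=np.vstack([a,np.zeros((len(b)-len(a),a.shape[1],3),np.uint8)])
cv2.imwrite("pics/c6.png",np.hstack([a,b])[...,::-1])
E
```

```text
time: 27.1
ee_pos: [0.433, 0.1585, 0.061]
tcp_rot: [-180.0, -0.1, 86.2]
wrist_force: [-24.1, 1.4, 42.2]
opening: 0.0089
grasp_force: 31.6
[-24.0573   1.3854  42.1816] [0.0186 4.5937 0.0016] [0.433  0.1585 0.061 ]
```

View pics/c6.png

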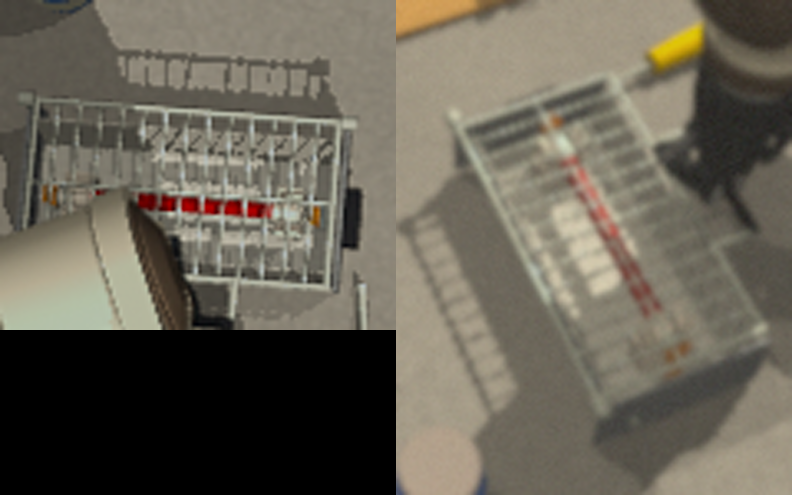

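The guard lies level over the trough in both views and is against its stop (42 N, no more travel). Relieve, open a little, and lift straight off.

```bash
python3 -m inch '[[0,0,0.3,0],[0,0,0.5,0],[0,0,0.5,0],[0,0,0.5,0],[0,0,0.5,0],[0,0,0.5,0],[0,0,0.5,0],[0,0,0.5,0]]' 2.4
python3 -m inch '[[0,0,0.5,0],[0,0,1.5,0],[0,0,3,0],[0,0,5,0],[0,0,8,0],[-2,0,11,0],[-6,0,13,0],[-10,0,14,0]]'
python3 - <<'E'
from h import *
np.set_printoptions(precision=4,suppress=True)
o=bot.get_obs();print(o["wrist_force"],o["ee_pos"])
t=bot.camera("top");s=bot.camera("scene")
hs,ht=bot.landmark_of("guard_handle",s),bot.landmark_of("guard_handle",t);print(hs[:1],ht[:1],tri(s,hs[0]["point"],t,ht[0]["point"]) if hs and ht else 0)
a=cv2.resize(np.ascontiguousarray(t["img"][145:245,200:320]),None,fx=3.3,fy=3.3,interpolation=2)
b=cv2.resize(np.ascontiguousarray(s["img"][180:330,290:410]),None,fx=3.3,fy=3.3,interpolation=2)
a=np.vstack([a,np.zeros((len(b)-len(a),a.shape[1],3),np.uint8)])
cv2.imwrite("pics/c7.png",np.hstack([a,b])[...,::-1])
E
```

```text
time: 28.2
ee_pos: [0.4342, 0.1581, 0.0628]
tcp_rot: [180.0, -0.0, 86.2]
wrist_force: [-0.6, 0.6, -0.0]
opening: 0.024
grasp_force: 0.0
time: 29.2
ee_pos: [0.3335, 0.1581, 0.205]
tcp_rot: [179.9, -0.1, 86.1]
wrist_force: [-0.6, -0.3, 0.1]
opening: 0.0238
grasp_force: 0.0
[-0.5703 -0.3114  0.0514] [0.3335 0.1581 0.205 ]
[{'point': [387.0, 234.1], 'score': 0.84}] [{'point': [250.0, 238.7], 'score': 0.92}] (array([0.4386, 0.1604, 0.0825]), np.float64(0.001014647195211973))
```

View pics/c7.png

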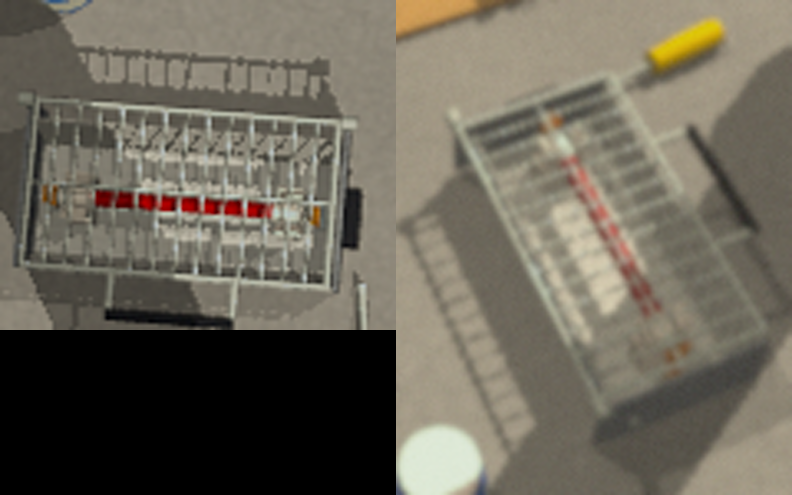

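The guard looks shut, with the tube beneath it, and the handle at (168,316) in the top crop. The measured handle height is only good to about 5 mm, so I'll press once more on the bar with closed fingertips.

```bash
python3 -m inch '[[4,0,0,0],[8,0,0,0],[10,0,-3,0],[10,0,-6,0],[10,0,-9,0],[10,0,-10,0],[10,0,-10.5,0],[10,0,-10.5,0]]' 0
python3 -m inch '[[0,0,-0.1,0],[0,0,-0.3,0],[0,0,-0.5,0],[0,0,-0.7,0],[0,0,-0.9,0],[0,0,-1,0],[0,0,-1.1,0],[0,0,-1.1,0]]'
```

```text
time: 30.4
ee_pos: [0.4347, 0.1582, 0.0985]
tcp_rot: [180.0, -0.0, 86.2]
wrist_force: [0.3, -1.0, 1.3]
opening: -0.0003
grasp_force: 0.0
time: 31.4
ee_pos: [0.4345, 0.1582, 0.0903]
tcp_rot: [179.8, -0.1, 86.2]
wrist_force: [-11.5, -4.3, 29.7]
opening: -0.0001
grasp_force: 15.1
```

```bash
python3 -m inch '[[0,0,1,0],[0,0,2,0],[0,0,4,0],[0,0,7,0],[0,0,10,0],[-3,0,12,0],[-6,0,12,0],[-6,0,12,0]]'
python3 -c "
from workcell import bot
print(bot.get_obs()['wrist_force']);print(bot.job_done())"
```

```text
time: 32.4
ee_pos: [0.3734, 0.1582, 0.2074]
tcp_rot: [179.9, -0.0, 86.2]
wrist_force: [-0.0, 0.5, 0.2]
opening: 0.0
grasp_force: 0.0
[-0.00127618  0.45313612  0.22951671]
the job is handed in; nothing more can be done
None
```

The ruby tube is pressed home between both spring clips, the guard is shut against its stop over it, and the job was handed in at about 32 s with the robot clear; no verdict was returned.

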